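# Roll the mill jar up the loading ramp and bar it in

## Robot

A 6-joint arm with a two-finger parallel gripper is mounted at the origin on a cart in front of the work surface, level with it; the furniture and walls round the work are solid. World frame = base frame: x ahead of the robot, y to its left, z up, the work surface at z = 0. Lengths are in m, angles in degrees, forces in N, time in s.
With the tool pointing down it reaches from about 0.35 to 0.725 m from the base axis. Payload 6 kg.
Tool frame: the origin (TCP) lies at the very end of the fingers, on their centre line; the grasp point (between the pads) lies 19 mm behind it; z points along the fingers, y is the direction in which the jaws open and shut (so a half turn about z gives the same grasp; the last joint's range is limited). The gripper opens to 85 mm and grips with 20 to 120 N. Pads are 22 mm wide; open, the fingers measure 114 mm over their backs; the gripper's body (76 mm by 85 mm) begins 54 mm behind the grasp point. The pads swing forward as they close: fully open they stand 13 mm farther back than shut.
Start: joints at [-57.771, 2.303, 4.859, 0, -92.561, -19.12], TCP at [0.136, -0.584, 0.231] pointing down, gripper open.
Joint ranges: [-146.85, 146.85], [-73.84, 115.35], [-62.03, 85.46], [-188.31, 113.3], [-161.28, -10.13], [-171.36, 171.36]. Speed limits (degrees/s): [147.25, 147.25, 172.46, 180, 180, 180].

## Interface

Orientations are given as [roll, pitch, yaw] about the fixed x, y, z axes, in that order (R = Rz(yaw) Ry(pitch) Rx(roll)).
In Python, from bench import arm gives the robot as it stands.
- The arm moves only by the tool play_rows, never from a script. Its arguments are lists of equal length, an entry for each row: "dr": the turn, a rotation vector about the world's x, y, z in degrees, a list of three; "travel": the shift along the world's x, y, z in m, a list of three; "gripper": the opening in per cent of the stroke, from 0 (shut) to 100 (fully open). A call has exactly 10 rows; each row shifts and turns the pose as measured when the row begins; what a row does not reach is not made up. A row lasts 1/10 s, in which the tool goes at most 50 mm and 8.59 degrees, less where a joint would pass 70% of its speed; a pose out of reach is approached as far as the arm can. A call is refused whole if a number of a shift passes 0.05 or a number of a turn 8.59, either way. A call with a gripper value outside its range is refused whole. The fingers move at their own pace and stop on an object; the grip force is fixed at half the most. Time passes only in rows, so rows that do not move let the fingers close, or fill a call up. It gives the time, the measured TCP pose, the force and the opening at its end, in the units of the state.
- arm.get_obs(): the state, without advancing time (a new reading comes with each control period).
- arm.snapshot(name): name is "scene" or "top"; returns the picture (384x512x3 uint8, red, green, blue); there is no depth.
- arm.camera_model(name): a dict with "fovy" (degrees; the focal length in pixels is half the picture's height over the tangent of half this angle, whatever the lens; pixels are square), "cx", "cy" (the principal point, pixels), "xyz" and "rotation" of the camera in the world. Camera axes: x right, y down, z forward; pixel columns grow to the right and rows downward; lengths in m; the calibration is good to about 2 mm. A picture is of the moment at which its call begins. camera_model takes no time and is no camera call.
- arm.finish_job(): hands the job in, once; it reports no verdict.
The state is a dict: "clock": time; "joints": joint angles; "joint_velocities": joint speeds; "effort": joint torques, N m; "eef_pos": TCP position; "tool_rot": TCP orientation; "force": force on the tool from outside, world axes, zero at the start; "wrist_torque": the same for the moment, N m; "grip_width": opening from 0.0 (shut) to 1.0 (fully open).
Only numpy, scipy, OpenCV 4.12 (cv2) and the standard library are available. Lean on these libraries where they do the work, as an engineer would, in place of code of your own. Each camera call takes 0.05 s, during which the arm holds its last target.

## Task

Push the steel mill jar lying at the foot of the loading ramp slowly up the slope, keeping your fingers behind it so that it never rolls back or runs off free, until it drops over the crest into the seat against the end stop. Then push the keeper bar round until it lies fully across the ramp behind the jar, and take your hand away. Only push: do not grip or lift the jar, and leave the things standing round the ramp where they are.

Things in the scene. Friction and masses are not known exactly. Their poses are not given: they have to be found in the camera images.
- mill_jar: closed polished steel mill jar, a cylinder 50 mm in diameter and 96 mm long with two shallow grooves, 0.28 to 0.56 kg, lying on its side at the foot of the ramp. It slips easily on fingers and ramp (friction about 0.35) and rolls freely. Origin at its middle on the cylinder axis; y is that axis, across the lane, along the ramp's y; x and z turn as it rolls.
- ramp: fixed loading ramp: grey base plate 134 mm wide, aluminium lane 104 mm wide between grey side rails (y = +-52 to 58 mm, tops 10 to 12 mm over the lane). Origin on the table under the lane's middle; x points up the slope (roughly to the robot's left), y across it (roughly towards the robot), z up. From x = -148 to -70 mm the lane is flat at height 6; an edge lip 12 mm high ends it at -154 to -148.
- slope_foot (a point): foot of the slope, in the middle of the lane surface: ramp x -70, y 0, height 6 mm. Axes as the ramp's.
- crest (a point): crest of the slope, in the middle of the lane surface: ramp x +60, y 0, height 28 mm. The surface rises straight from slope_foot to here (9.6 degrees), then drops 4 mm to the flat seat floor at height 24. Axes as the ramp's.
- seat (a point): point fixed on the ramp where the jar's middle lies when it is seated: ramp x +75, y 0, height 49 mm. The end stop is an upright wall with its face at x +101 mm and its top 62 mm high. Axes as the ramp's.
- keeper_pivot (a point): fixed vertical hinge axis of the keeper bar, on a post beside the lane: ramp x +40, y +68, at the bar's mid height 52 mm. Axes as the ramp's. The hinge boss is 18 mm in diameter.
- keeper_tip (a point): middle of the free end of the keeper bar, a straight steel bar 8 mm thick and 12 mm high (46 to 58 mm above the table), 118 mm from the hinge axis to this tip. It turns level above the rails. This point's -x axis points from the hinge to the tip.
- keeper (a joint): angle of the keeper bar, rad: 0 = open, pointing straight down the slope beside the lane (ramp -x); negative = farther outward; grows counter-clockwise from above as the bar is pushed over the lane; 1.57 = closed, hard limit, straight across the lane behind the seated jar with 6 mm of air. Light friction (0.05 N m, 1 N at 50 mm from the hinge); stays where left.
- dropper_1: bystander: small white dropper bottle with a green cap, 30 mm in diameter, 62 high, standing by the far side of the ramp. Origin at the centre of its underside.
- timer: bystander: small white timer, 72x62x18 mm, lying on the near side of the ramp. Origin at the centre of its underside.
- tape_roll_2: bystander: blue roll of tape, 58 mm in diameter, 19 high, lying beyond the foot of the ramp. Origin at the centre of its underside.
- petri_1: bystander: clear petri dish, 92 mm in diameter, 15 high, lying beyond the end stop. Origin at the centre of its underside.
- jar_end_a (a point): point on the jar's axis 32 mm from its middle, towards +y of the jar
- jar_end_b (a point): point on the jar's axis 32 mm from its middle, towards -y of the jar
Not all that is in view belongs to the job. Leave any green, orange or pink look-alike of the mill_jar alone.

How it is judged (in metres and radians):
On the way, in this order (a step that is already met when the one before it is completed fails the run):
1. the jar lies in the seat while the keeper bar is still open (x of mill_jar in the frame of ramp between 0.071 and 0.08 m and z of mill_jar in the frame of ramp between 0.044 and 0.053 m and angle between the y axis of mill_jar and the y axis of ramp, either way round below 0.12 rad and value of joint keeper below 0.6 rad), for 0.2 s.
2. the keeper bar is across the ramp behind the seated jar (x of mill_jar in the frame of ramp between 0.071 and 0.08 m and z of mill_jar in the frame of ramp between 0.044 and 0.053 m and angle between the y axis of mill_jar and the y axis of ramp, either way round below 0.12 rad and value of joint keeper above 1.45 rad), for 0.2 s.
At the end, for the whole second after the job is handed in: the jar lies at rest in the seat (its middle within 5 mm of the seated place along and above the ramp, square within 0.12 rad) and the keeper bar is closed behind it (at least 1.45 of 1.57 rad) (all of step 2 and linear speed of mill_jar below 0.02 m/s); the robot touches nothing.
It fails at once if the jar runs free on the ramp: faster than 0.15 m/s short of the crest with no finger on it (rolling back or shoved off) (x of mill_jar in the frame of ramp below 0.058 m and linear speed of mill_jar above 0.15 m/s and contact force between the fingers and mill_jar below 0.02 N).
It fails at once if the jar is lifted more than about 10 mm clear of the ramp ((x of mill_jar in the frame of ramp below -0.07 m and z of mill_jar in the frame of ramp above 0.046 m) or (x of mill_jar in the frame of ramp below -0.03 m and z of mill_jar in the frame of ramp above 0.053 m) or (x of mill_jar in the frame of ramp below 0.015 m and z of mill_jar in the frame of ramp above 0.061 m) or (x of mill_jar in the frame of ramp below 1 m and z of mill_jar in the frame of ramp above 0.07 m)).
It fails at once if the jar is taken between the fingers (distance between the grasp point and mill_jar below 0.023 m or distance between the grasp point and jar_end_a below 0.023 m or distance between the grasp point and jar_end_b below 0.023 m).
It fails at once if the dropper bottle, timer, tape roll or petri dish is moved more than 15 mm (distance of any of dropper_1, timer, tape_roll_2, petri_1 from where it was at the start of the episode above 0.015 m).
It also fails if it takes over 58 s, if anything falls off the work surface, if the arm or the gripper's body presses on something with over 40 N, if the wrist force passes 120 N, or if a joint passes its speed limit or range.

## Working session

There is one attempt and no reset: what is moved stays moved. The work goes in short steps, Python scripts to look and compute and a tool call to move; the robot and the scene stay as the last step left them, time stands still between calls to the robot, and variables do not carry over. Pictures are saved under pics/ and viewed, and the job is handed in when it is done.

Besides the shell and the picture viewer there is one more tool, called after "Call:" by a JSON object that holds its "op" and its "data", one argument or row to a line. play_rows: Moves the arm, as the interface text tells. Its arguments: {"type":"object","properties":{"dr":{"type":"array"},"travel":{"type":"array"},"gripper":{"type":"array"}},"required":["dr","travel","gripper"]}

```bash
ls; mkdir -p pics
python3 - <<'E'
from bench import arm
import cv2
for n in("scene","top"):
    im=arm.snapshot(n); cv2.imwrite(f"pics/{n}0.png",cv2.cvtColor(im,cv2.COLOR_RGB2BGR)); print(n,arm.camera_model(n))
print(arm.get_obs())
E
```

```text
pics
scene {'fovy': 45.059149324466844, 'cx': 267.8239916100495, 'cy': 190.76882343256963, 'xyz': array([-0.21035331,  0.61705061,  0.60166539]), 'rotation': array([-117.76823631,    1.44046637, -128.27054478])}
top {'fovy': 44.0309377530925, 'cx': 255.3052402617984, 'cy': 190.77623218028373, 'xyz': array([0.39120137, 0.03248609, 1.15962634]), 'rotation': array([-1.72116243e+02,  4.85559140e-02, -9.03979062e+01])}
{'clock': 0.1, 'joints': array([-5.77689777e+01,  2.33478926e+00,  4.80882224e+00, -2.25907902e-02,
       -9.25589779e+01, -1.91196587e+01]), 'joint_velocities': array([-0.04403489, -0.02712366,  0.14170706,  0.04168985, -0.06563169,
        0.00893059]), 'effort': array([-4.23584497e-03, -3.69343829e+01,  3.48283625e+01,  6.95168942e+00,
       -4.49998930e-03, -1.75504266e-05]), 'eef_pos': array([ 0.13611806, -0.58407313,  0.23039309]), 'tool_rot': array([ 1.79912349e+02, -6.49826175e-03, -1.66887640e+02]), 'force': array([ 0.86956116,  1.0350757 , -1.12321573]), 'wrist_torque': array([ 0.0061638 , -0.02286161, -0.00735005]), 'grip_width': 0.9961542228847631}
```

View pics/scene0.png

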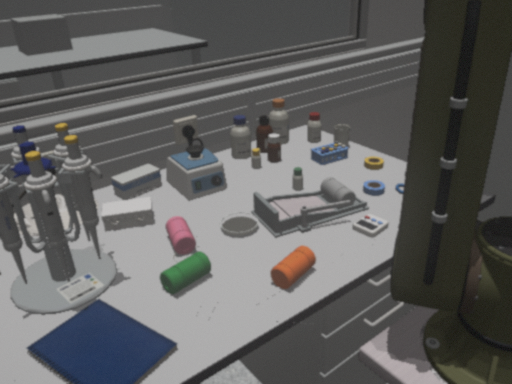

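View pics/top0.png

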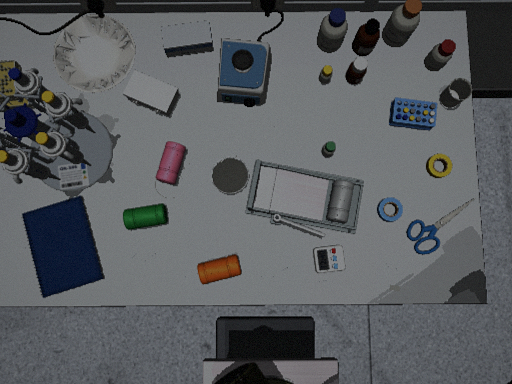

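The ramp is at about (305,196) in the top view. The grey jar lies at its foot, (341,201). The pink (171,162), green (146,216) and orange (220,269) cylinders are look-alikes lying off the ramp. I'll check this in an enlarged crop.

Run:
```python
import cv2
im=cv2.imread("pics/top0.png")
c=im[140:280,230:420]; c=cv2.resize(c,None,fx=4.2,fy=4.2,interpolation=cv2.INTER_CUBIC); c=cv2.convertScaleAbs(c,alpha=1.5)
cv2.imwrite("pics/topc.png",c)
im=cv2.imread("pics/scene0.png")
c=im[160:250,240:400]; c=cv2.resize(c,None,fx=5,fy=5,interpolation=cv2.INTER_CUBIC); c=cv2.convertScaleAbs(c,alpha=1.5)
cv2.imwrite("pics/scenec.png",c)
```

```text
(no output)
```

View pics/topc.png

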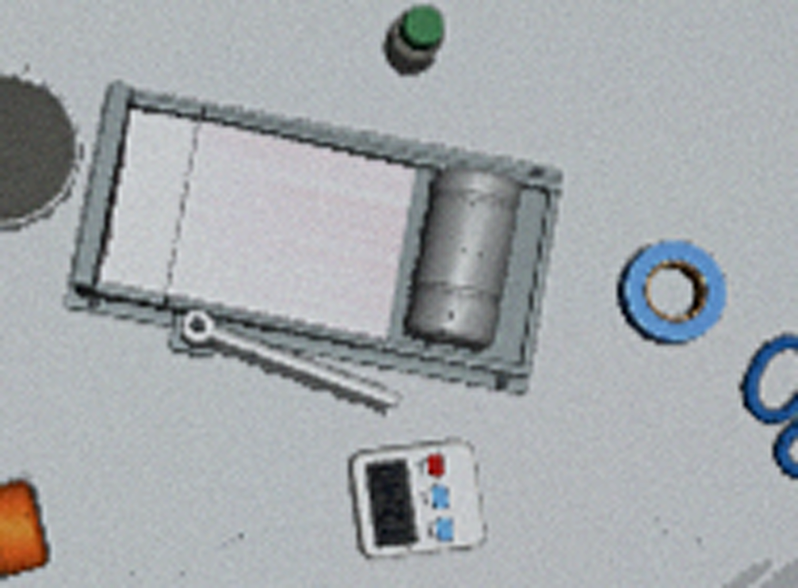

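View pics/scenec.png

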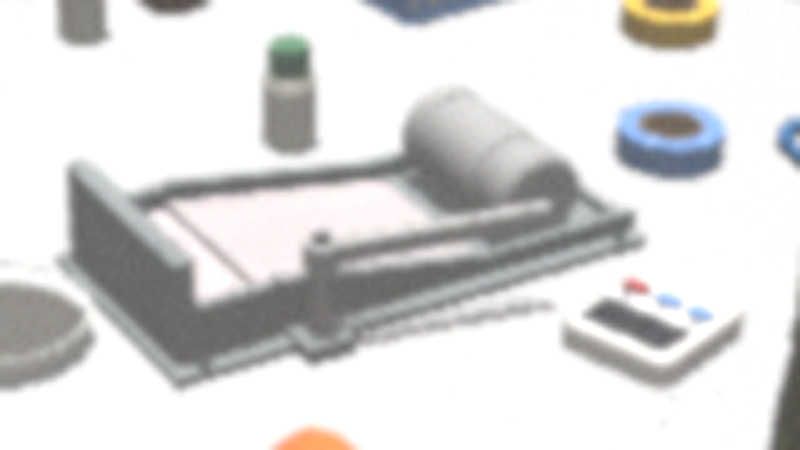

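```bash
cat > h.py <<'E'
import numpy as np
from scipy.spatial.transform import Rotation as R
from bench import arm
def cam(n):
    m=arm.camera_model(n); f=192/np.tan(np.radians(m['fovy']/2))
    return m,f,R.from_euler('xyz',m['rotation'],degrees=True).as_matrix()
def cast(n,px,z):
    m,f,M=cam(n); d=M@np.array([(px[0]-m['cx'])/f,(px[1]-m['cy'])/f,1]); return m['xyz']+d*(z-m['xyz'][2])/d[2]
def proj(n,p):
    m,f,M=cam(n); q=M.T@(np.asarray(p)-m['xyz']); return np.array([m['cx']+f*q[0]/q[2],m['cy']+f*q[1]/q[2]])
E
python3 - <<'E'
from h import *
import cv2
F=[((203,108),(60,-52,28)),((167,303),(60,52,28)),((420,168),(-70,-52,6)),((388,338),(-70,52,6)),((197,325),(40,68,60))]
W=[];L=[]
for p,l in F:
    w=cast('top',(p[0]/4.2+230,p[1]/4.2+140),l[2]/1000); W.append(w);L.append(np.array(l)/1000)
W=np.array(W);L=np.array(L)
a=W[:,:2]-W[:,:2].mean(0);b=L[:,:2]-L[:,:2].mean(0)
th=np.arctan2((b[:,0]*a[:,1]-b[:,1]*a[:,0]).sum(),(a*b).sum())
c,s=np.cos(th),np.sin(th);Rm=np.array([[c,-s],[s,c]])
t=W[:,:2].mean(0)-Rm@L[:,:2].mean(0)
print("yaw",np.degrees(th),"t",t)
print("res mm",1000*(W[:,:2]-(L[:,:2]@Rm.T+t)))
def w(l): l=np.array(l)/1000; return np.r_[Rm@l[:2]+t,l[2]]
loc=lambda p:(Rm.T@(p[:2]-t))*1000
# check jar, tip, bystanders
for nm,px,z in [("jar farL",(435,172),.031),("jar farR",(520,182),.031),("jar nearL",(408,330),.031),("jar nearR",(492,345),.031),("tip",(393,400),.058),("hinge",(197,325),.06),("dropper",(424,20),.062),("timerTL",(352,452),.018),("timerTR",(475,440),.018),("tape L",(620,290),.01),("petri R",(80,150),.015)]:
    p=cast('top',(px[0]/4.2+230,px[1]/4.2+140),z); print(nm,p.round(4),loc(p).round(1))
im=cv2.imread("pics/scene0.png")
S=5
big=cv2.resize(im[160:250,240:400],None,fx=S,fy=S,interpolation=cv2.INTER_CUBIC)
for l in [(60,-52,28),(60,52,28),(-70,-52,6),(-70,52,6),(40,68,60),(101,-52,62),(101,52,62),(-154,-58,12),(-154,58,12),(-109,0,56)]:
    p=proj('scene',w(l)); cv2.circle(big,tuple(int(v) for v in ((p-[240,160])*S)),4,(0,0,255),-1)
cv2.imwrite("pics/chk.png",big)
E
```

```text
yaw 78.47082268782647 t [ 0.54033467 -0.07160391]
res mm [[ 5.54723308 -0.6683047 ]
 [-5.28856182  0.57262382]
 [-0.88018666 -0.99516694]
 [ 1.50832875 -0.41800349]
 [-0.88681336  1.5088513 ]]
jar farL [ 0.57   -0.1561  0.031 ] [-76.9 -46. ]
jar farR [ 0.5639 -0.2046  0.031 ] [-125.6  -49.7]
jar nearL [ 0.4795 -0.1381  0.031 ] [-77.4  46.3]
jar nearR [ 0.4707 -0.1854  0.031 ] [-125.5   45.5]
tip [ 0.4389 -0.1247  0.058 ] [-72.3  88.8]
hinge [ 0.4808 -0.0173  0.06  ] [41.3 69.2]
dropper [ 0.6518 -0.1473  0.062 ] [ -51.9 -124.3]
timerTL [ 0.4113 -0.1064  0.018 ] [-59.8 119.5]
timerTR [ 0.4176 -0.1765  0.018 ] [-127.3   99.3]
tape L [ 0.5035 -0.2646  0.01  ] [-196.5   -2.5]
petri R [0.587  0.0474 0.015 ] [125.9 -21.9]
```

View pics/chk.png

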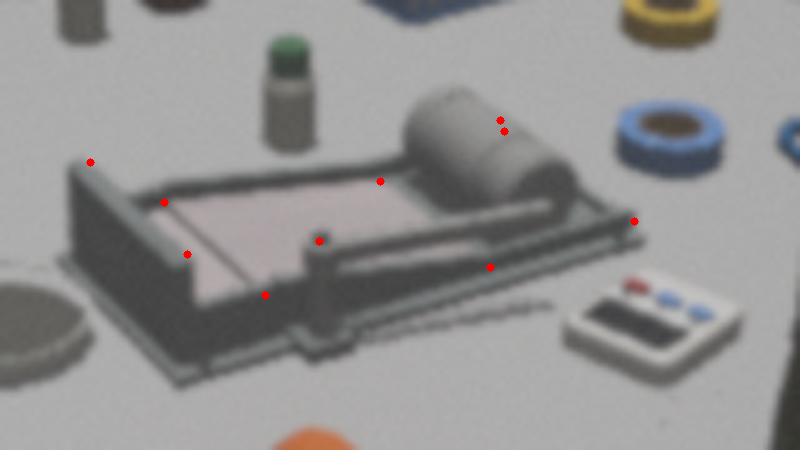

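The crop confirms it: the polished steel cylinder with grooves, on the lane at the foot of the ramp, is mill_jar. It lies at ramp (-101, 0) and is square. The ramp yaw is 78.5° with its origin at (0.540, -0.072), and the keeper is at about -10°. The marked points agree in the scene view. Next I move above the foot and turn the tool so the jaws lie across the lane.

Call:
{"op": "play_rows", "data": {
  "dr": [
    [0,0,8.2],
    [0,0,8.2],
    [0,0,8.2],
    [0,0,8.2],
    [0,0,8.2],
    [0,0,8.2],
    [0,0,8.2],
    [0,0,8],
    [0,0,0],
    [0,0,0]
  ],
  "travel": [
    [0.033,0.033,0],
    [0.033,0.033,0],
    [0.033,0.033,0],
    [0.033,0.033,0],
    [0.033,0.033,0],
    [0.033,0.033,0],
    [0.033,0.033,0],
    [0.033,0.033,0],
    [0.033,0.033,0],
    [0.033,0.033,0]
  ],
  "gripper": [50,50,50,50,50,50,50,50,50,50]
}}

```text
clock: 1.1
eef_pos: [0.4704, -0.2411, 0.2246]
tool_rot: [179.5, 0.0, -99.3]
force: [0.7, -1.2, -0.2]
grip_width: 0.497
```

```bash
cat >> h.py <<'E'
th=np.radians(78.47);Rm=np.array([[np.cos(th),-np.sin(th)],[np.sin(th),np.cos(th)]]);t=np.array([.5403,-.0716])
def w(x,y): return Rm@(np.array([x,y])/1000)+t
def loc(p): return (Rm.T@(np.asarray(p)[:2]-t))*1000
def st():
    o=arm.get_obs(); M=R.from_euler('xyz',o['tool_rot'],degrees=True).as_matrix()
    print('t',o['clock'],'tcp',o['eef_pos'].round(4),'ramp',loc(o['eef_pos']).round(1),'rot',o['tool_rot'].round(2),'yaw y-axis',np.degrees(np.arctan2(M[1,1],M[0,1])).round(2),'F',o['force'].round(1),'g',round(o['grip_width'],2)); return o
E
python3 - <<'E'
from h import *
o=st(); print('go',w(-146,0)-o['eef_pos'][:2])
E
```

```text
t 1.1 tcp [ 0.4704 -0.2411  0.2246] ramp [-180.    34.6] rot [ 1.7947e+02  1.0000e-02 -9.9270e+01] yaw y-axis 170.73 F [ 0.7 -1.2 -0.2] g 0.5
go [0.04074429 0.02643851]
```

Call:
{"op": "play_rows", "data": {
  "dr": [
    [0,0,-2],
    [0,0,0],
    [0,0,0],
    [0,0,0],
    [0,0,0],
    [0,0,0],
    [0,0,0],
    [0,0,0],
    [0,0,0],
    [0,0,0]
  ],
  "travel": [
    [0.02,0.013,-0.01],
    [0.02,0.013,-0.02],
    [0,0,-0.02],
    [0,0,-0.02],
    [0,0,-0.02],
    [0,0,-0.02],
    [0,0,-0.01],
    [0,0,0],
    [0,0,0],
    [0,0,0]
  ],
  "gripper": [50,50,50,50,50,50,50,50,50,50]
}}

```text
clock: 2.1
eef_pos: [0.5145, -0.207, 0.0975]
tool_rot: [179.2, 0.1, -100.8]
force: [0.1, 0.3, 0.1]
grip_width: 0.497
```

Run:
```python
from h import *
import cv2
o=st(); print('go',w(-146,0)-o['eef_pos'][:2])
for n in ('scene','top'):
    im=cv2.cvtColor(arm.snapshot(n),cv2.COLOR_RGB2BGR)
    c=im[100:250,240:440] if n=='scene' else im[110:270,220:420]
    cv2.imwrite(f'pics/{n}1.png',cv2.resize(c,None,fx=3,fy=3,interpolation=cv2.INTER_CUBIC))
a=[cv2.imread(f'pics/{n}1.png') for n in('scene','top')]
```

```text
t 2.1 tcp [ 0.5145 -0.207   0.0975] ramp [-137.9   -1.7] rot [ 1.7921e+02  6.0000e-02 -1.0080e+02] yaw y-axis 169.2 F [0.1 0.3 0.1] g 0.5
go [-0.00333644 -0.0076041 ]
```

View pics/scene1.png

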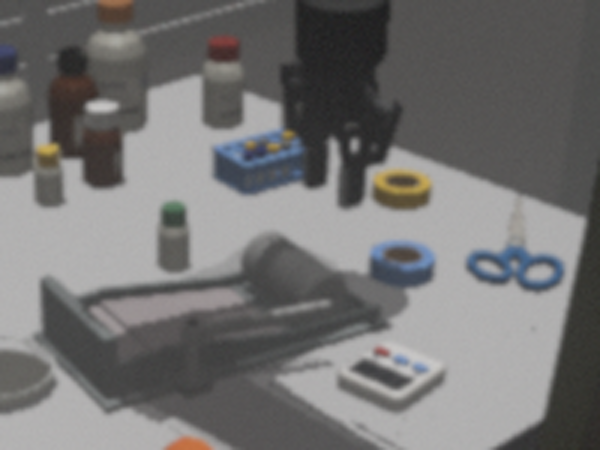

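View pics/top1.png

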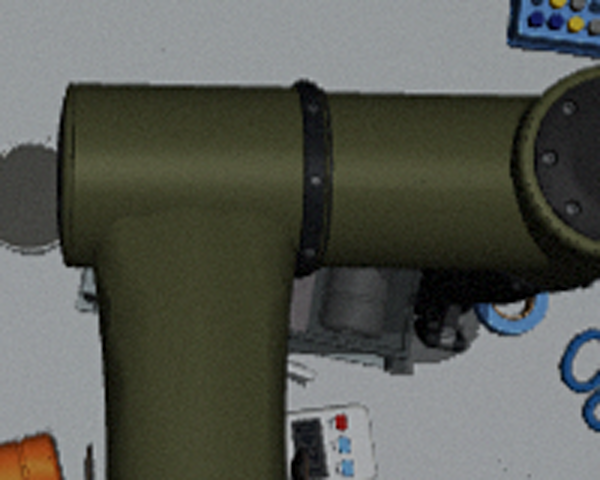

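The fingers are above the ramp foot, behind the jar: scene (317,185) and (350,205) in the crop. The top view of this spot is blocked by the arm. I'll correct the offset and go down into the gap.

Call:
{"op": "play_rows", "data": {
  "dr": [
    [-0.15,-0.8,-0.7],
    [0,0,0],
    [0,0,0],
    [0,0,0],
    [0,0,0],
    [0,0,0],
    [0,0,0],
    [0,0,0],
    [0,0,0],
    [0,0,0]
  ],
  "travel": [
    [-0.003,-0.008,0],
    [0,0,-0.01],
    [0,0,-0.012],
    [0,0,-0.012],
    [0,0,-0.01],
    [0,0,0],
    [0,0,0],
    [0,0,0],
    [0,0,0],
    [0,0,0]
  ],
  "gripper": [50,50,50,50,50,50,50,50,50,50]
}}

```text
clock: 3.2
eef_pos: [0.5115, -0.2159, 0.0507]
tool_rot: [-179.8, 0.1, -101.6]
force: [0.1, -0.6, 0.8]
grip_width: 0.502
```

Run:
```python
from h import *
import cv2
o=st(); print('go',w(-146,0)-o['eef_pos'][:2])
im=cv2.cvtColor(arm.snapshot('scene'),cv2.COLOR_RGB2BGR)
cv2.imwrite('pics/scene2.png',cv2.resize(im[130:250,280:400],None,fx=5,fy=5,interpolation=cv2.INTER_CUBIC))
```

```text
t 3.2 tcp [ 0.5115 -0.2159  0.0507] ramp [-147.2   -0.6] rot [-1.7979e+02  8.0000e-02 -1.0158e+02] yaw y-axis 168.42 F [ 0.1 -0.6  0.8] g 0.5
go [-0.00036219  0.00126553]
```

View pics/scene2.png

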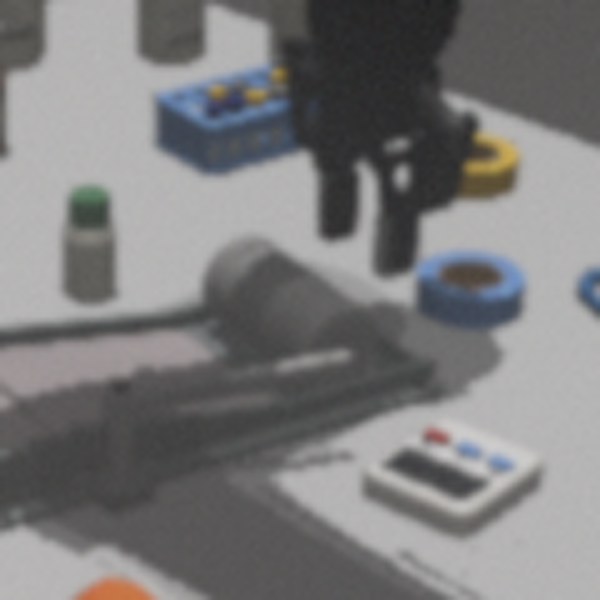

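Run:
```python
from h import *
for y in(-35,-20,20,35):
  for z in(.051,.057): print(y,z,(proj('scene',np.r_[w(-147,y),z])-[280,130])*5)
```

```text
-35 0.051 [321.99909386 236.94532647]
-35 0.057 [322.58210562 226.86074461]
-20 0.051 [338.44349565 247.77975561]
-20 0.057 [339.0697148  237.62163413]
20 0.051 [383.90000313 277.72887239]
20 0.057 [384.64942817 267.36992903]
35 0.051 [401.57629334 289.37493385]
35 0.057 [402.37512365 278.93887445]
```

The real fingertips at this opening are about 6 mm above the TCP, as expected. I go down to z ≈ 0.014.

Call:
{"op": "play_rows", "data": {
  "dr": [
    [0,0,0],
    [0,0,0],
    [0,0,0],
    [0,0,0],
    [0,0,0],
    [0,0,0],
    [0,0,0],
    [0,0,0],
    [0,0,0],
    [0,0,0]
  ],
  "travel": [
    [0,0.001,-0.008],
    [0,0,-0.008],
    [0,0,-0.008],
    [0,0,-0.008],
    [0,0,-0.004],
    [0,0,0],
    [0,0,0],
    [0,0,0],
    [0,0,0],
    [0,0,0]
  ],
  "gripper": [50,50,50,50,50,50,50,50,50,50]
}}

```text
clock: 4.25
eef_pos: [0.5115, -0.2149, 0.0117]
tool_rot: [-179.8, 0.1, -101.6]
force: [-0.1, 0.1, 0.7]
grip_width: 0.498
```

Run:
```python
from h import *
st()
```

```text
t 4.25 tcp [ 0.5115 -0.2149  0.0117] ramp [-146.1   -0.4] rot [-1.7976e+02  8.0000e-02 -1.0157e+02] yaw y-axis 168.43 F [-0.1  0.1  0.7] g 0.5
```

Call:
{"op": "play_rows", "data": {
  "dr": [
    [0,0,0],
    [0,0,0],
    [0,0,0],
    [0,0,0],
    [0,0,0],
    [0,0,0],
    [0,0,0],
    [0,0,0],
    [0,0,0],
    [0,0,0]
  ],
  "travel": [
    [0.0004,0.002,0],
    [0.0004,0.002,0],
    [0.0006,0.003,0],
    [0.0006,0.003,0],
    [0.0006,0.003,0],
    [0.0006,0.003,0],
    [0.0006,0.003,0],
    [0.0006,0.003,0],
    [0.0006,0.003,0],
    [0.0006,0.003,0]
  ],
  "gripper": [50,50,50,50,50,50,50,50,50,50]
}}

```text
clock: 5.25
eef_pos: [0.518, -0.1846, 0.0124]
tool_rot: [-179.7, 0.1, -101.6]
force: [-0.3, 0.2, 0.1]
grip_width: 0.5
```

Run:
```python
from h import *
import cv2
st()
im=cv2.cvtColor(arm.snapshot('scene'),cv2.COLOR_RGB2BGR)
cv2.imwrite('pics/scene3.png',cv2.resize(im[150:250,260:380],None,fx=5,fy=5,interpolation=cv2.INTER_CUBIC))
```

```text
t 5.25 tcp [ 0.518  -0.1846  0.0124] ramp [-115.2   -0.7] rot [-1.7969e+02  7.0000e-02 -1.0157e+02] yaw y-axis 168.43 F [-0.3  0.2  0.1] g 0.5
```

View pics/scene3.png

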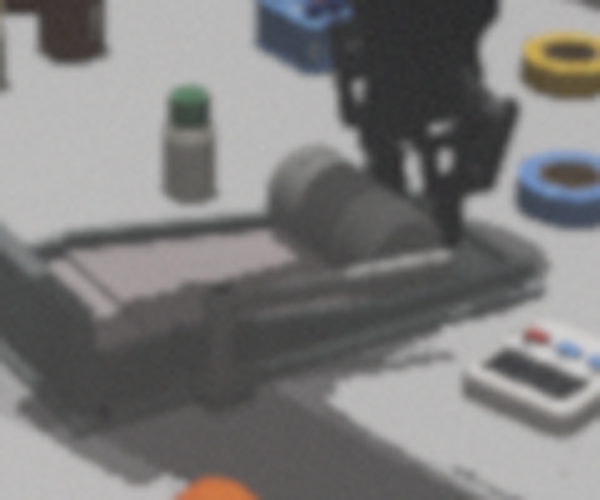

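The jar has moved up to the slope foot, with the near finger behind it at (450,240) in the crop. It looks square. I keep pushing up the slope.

Call:
{"op": "play_rows", "data": {
  "dr": [
    [0,0,0],
    [0,0,0],
    [0,0,0],
    [0,0,0],
    [0,0,0],
    [0,0,0],
    [0,0,0],
    [0,0,0],
    [0,0,0],
    [0,0,0]
  ],
  "travel": [
    [0.0005,0.003,0],
    [0.0005,0.003,0],
    [0.0005,0.003,0.0005],
    [0.0005,0.003,0.0005],
    [0.0005,0.003,0.0005],
    [0.0005,0.003,0.0005],
    [0.0005,0.003,0.0005],
    [0.0005,0.003,0.0005],
    [0.0005,0.003,0.0005],
    [0.0005,0.003,0.0005]
  ],
  "gripper": [50,50,50,50,50,50,50,50,50,50]
}}

```text
clock: 6.3
eef_pos: [0.5241, -0.1539, 0.0186]
tool_rot: [-179.5, -0.1, -101.6]
force: [-0.2, -2.7, 0.9]
grip_width: 0.501
```

Run:
```python
from h import *
import cv2
st()
im=cv2.cvtColor(arm.snapshot('scene'),cv2.COLOR_RGB2BGR)
cv2.imwrite('pics/scene4.png',cv2.resize(im[150:250,260:380],None,fx=5,fy=5,interpolation=cv2.INTER_CUBIC))
```

```text
t 6.3 tcp [ 0.5241 -0.1539  0.0186] ramp [-83.9  -0.6] rot [-1.7954e+02 -1.0000e-01 -1.0162e+02] yaw y-axis 168.38 F [-0.2 -2.7  0.9] g 0.5
```

View pics/scene4.png

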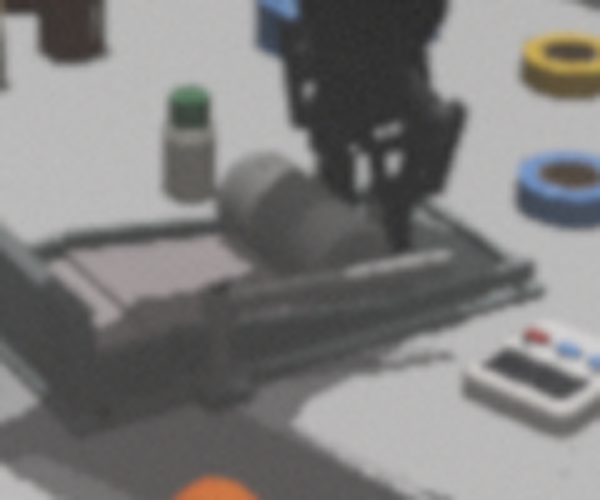

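The jar is on the slope with the fingers against it, and the contact force is about 2.7 N. I continue.

Call:
{"op": "play_rows", "data": {
  "dr": [
    [0,0,0],
    [0,0,0],
    [0,0,0],
    [0,0,0],
    [0,0,0],
    [0,0,0],
    [0,0,0],
    [0,0,0],
    [0,0,0],
    [0,0,0]
  ],
  "travel": [
    [0.0006,0.003,0.0004],
    [0.0006,0.003,0.0004],
    [0.0006,0.003,0.0004],
    [0.0006,0.003,0.0004],
    [0.0006,0.003,0.0004],
    [0.0006,0.003,0.0004],
    [0.0006,0.003,0.0004],
    [0.0006,0.003,0.0004],
    [0.0006,0.003,0.0004],
    [0.0006,0.003,0.0004]
  ],
  "gripper": [50,50,50,50,50,50,50,50,50,50]
}}

```text
clock: 7.35
eef_pos: [0.5305, -0.121, 0.0229]
tool_rot: [-179.6, -0.1, -101.6]
force: [0.2, -3.2, 1.2]
grip_width: 0.501
```

Run:
```python
from h import *
st()
```

```text
t 7.35 tcp [ 0.5305 -0.121   0.0229] ramp [-50.3  -0.3] rot [-1.7956e+02 -1.0000e-01 -1.0161e+02] yaw y-axis 168.39 F [ 0.2 -3.2  1.2] g 0.5
```

Call:
{"op": "play_rows", "data": {
  "dr": [
    [0,0,0],
    [0,0,0],
    [0,0,0],
    [0,0,0],
    [0,0,0],
    [0,0,0],
    [0,0,0],
    [0,0,0],
    [0,0,0],
    [0,0,0]
  ],
  "travel": [
    [0.0006,0.003,0.0005],
    [0.0006,0.003,0.0005],
    [0.0006,0.003,0.0005],
    [0.0006,0.003,0.0005],
    [0.0006,0.003,0.0005],
    [0.0006,0.003,0.0005],
    [0.0006,0.003,0.0005],
    [0.0006,0.003,0.0005],
    [0.0006,0.003,0.0005],
    [0.0006,0.003,0.0005]
  ],
  "gripper": [50,50,50,50,50,50,50,50,50,50]
}}

```text
clock: 8.35
eef_pos: [0.5369, -0.0883, 0.0282]
tool_rot: [-179.6, -0.1, -101.6]
force: [0.0, -3.5, 0.9]
grip_width: 0.498
```

Run:
```python
from h import *
import cv2
st()
im=cv2.cvtColor(arm.snapshot('scene'),cv2.COLOR_RGB2BGR)
cv2.imwrite('pics/scene5.png',cv2.resize(im[150:250,240:360],None,fx=5,fy=5,interpolation=cv2.INTER_CUBIC))
```

```text
t 8.35 tcp [ 0.5369 -0.0883  0.0282] ramp [-17.  -0.] rot [-1.7958e+02 -1.0000e-01 -1.0161e+02] yaw y-axis 168.39 F [ 0.  -3.5  0.9] g 0.5
```

View pics/scene5.png

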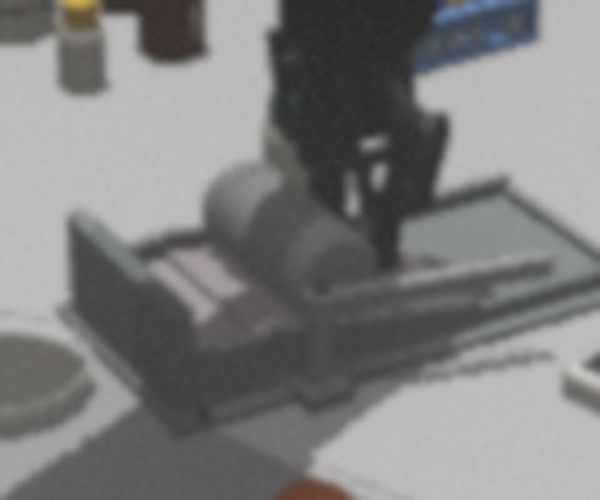

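The jar is about two thirds of the way up and looks square. I continue.

Call:
{"op": "play_rows", "data": {
  "dr": [
    [0,0,0],
    [0,0,0],
    [0,0,0],
    [0,0,0],
    [0,0,0],
    [0,0,0],
    [0,0,0],
    [0,0,0],
    [0,0,0],
    [0,0,0]
  ],
  "travel": [
    [0.0006,0.003,0.0005],
    [0.0006,0.003,0.0005],
    [0.0006,0.003,0.0005],
    [0.0006,0.003,0.0005],
    [0.0006,0.003,0.0005],
    [0.0006,0.003,0.0005],
    [0.0006,0.003,0.0005],
    [0.0006,0.003,0.0005],
    [0.0006,0.003,0.0005],
    [0.0006,0.003,0.0005]
  ],
  "gripper": [50,50,50,50,50,50,50,50,50,50]
}}

```text
clock: 9.4
eef_pos: [0.5434, -0.0554, 0.0337]
tool_rot: [-179.6, -0.1, -101.6]
force: [-0.3, -2.8, 1.6]
grip_width: 0.501
```

Run:
```python
from h import *
st()
```

```text
t 9.4 tcp [ 0.5434 -0.0554  0.0337] ramp [16.5  0.2] rot [-1.7960e+02 -1.0000e-01 -1.0161e+02] yaw y-axis 168.39 F [-0.3 -2.8  1.6] g 0.5
```

Call:
{"op": "play_rows", "data": {
  "dr": [
    [0,0,0],
    [0,0,0],
    [0,0,0],
    [0,0,0],
    [0,0,0],
    [0,0,0],
    [0,0,0],
    [0,0,0],
    [0,0,0],
    [0,0,0]
  ],
  "travel": [
    [0.0005,0.0025,0.0003],
    [0.0005,0.0025,0.0003],
    [0.0005,0.0025,0.0003],
    [0.0005,0.0025,0],
    [0.0005,0.0025,0],
    [0.0005,0.0025,0],
    [0.0003,0.0015,0],
    [0,0,0],
    [0,0,0],
    [0,0,0]
  ],
  "gripper": [50,50,50,50,50,50,50,50,50,50]
}}

```text
clock: 10.4
eef_pos: [0.5463, -0.0349, 0.0329]
tool_rot: [-179.7, 0.1, -101.5]
force: [-0.1, 0.0, -0.2]
grip_width: 0.501
```

Run:
```python
from h import *
import cv2
st()
im=cv2.cvtColor(arm.snapshot('scene'),cv2.COLOR_RGB2BGR)
cv2.imwrite('pics/scene6.png',cv2.resize(im[150:250,240:360],None,fx=5,fy=5,interpolation=cv2.INTER_CUBIC))
```

```text
t 10.4 tcp [ 0.5463 -0.0349  0.0329] ramp [37.2  1.4] rot [-1.7974e+02  7.0000e-02 -1.0152e+02] yaw y-axis 168.48 F [-0.1  0.  -0.2] g 0.5
```

View pics/scene6.png

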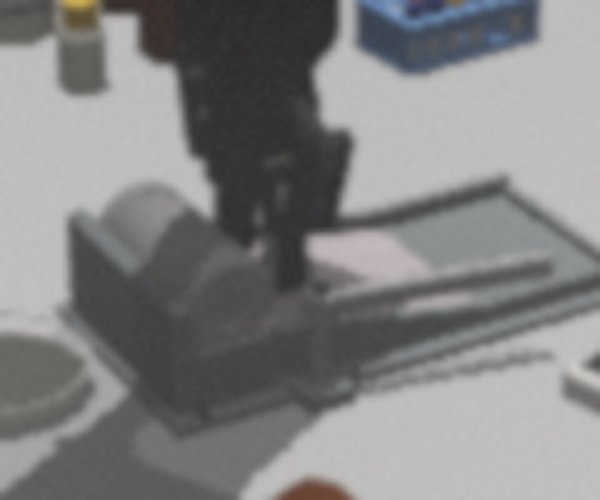

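The jar has dropped over the crest and lies against the end stop, and the contact force is zero. I back off, lift, close the fingers and go round to the outer side of the keeper bar.

Call:
{"op": "play_rows", "data": {
  "dr": [
    [0,0,0],
    [0,0,0],
    [0,0,0],
    [0,0,0],
    [0,0,0],
    [0,0,0],
    [0,0,0],
    [0,0,0],
    [0,0,0],
    [0,0,0]
  ],
  "travel": [
    [-0.001,-0.006,0.001],
    [-0.002,-0.01,0.004],
    [-0.002,-0.01,0.01],
    [0,-0.005,0.02],
    [0,0,0.025],
    [0,0,0.025],
    [0,0,0.01],
    [0,0,0],
    [0,0,0],
    [0,0,0]
  ],
  "gripper": [50,50,50,50,50,30,0,0,0,0]
}}

```text
clock: 11.45
eef_pos: [0.5386, -0.0736, 0.1336]
tool_rot: [-179.7, 0.1, -101.8]
force: [-0.2, -0.4, -0.4]
grip_width: 0.001
```

Run:
```python
from h import *
import cv2
o=st(); print('go',w(-28,110)-o['eef_pos'][:2])
for n in ('scene','top'):
    im=cv2.cvtColor(arm.snapshot(n),cv2.COLOR_RGB2BGR)
    c=im[140:260,230:390] if n=='scene' else im[130:260,230:390]
    cv2.imwrite(f'pics/{n}7.png',cv2.resize(c,None,fx=4,fy=4,interpolation=cv2.INTER_CUBIC))
```

```text
t 11.45 tcp [ 0.5386 -0.0736  0.1336] ramp [-2.3  1.2] rot [-1.7974e+02  5.0000e-02 -1.0176e+02] yaw y-axis 168.24 F [-0.2 -0.4 -0.4] g 0.0
go [-0.11170504 -0.00348855]
```

View pics/scene7.png

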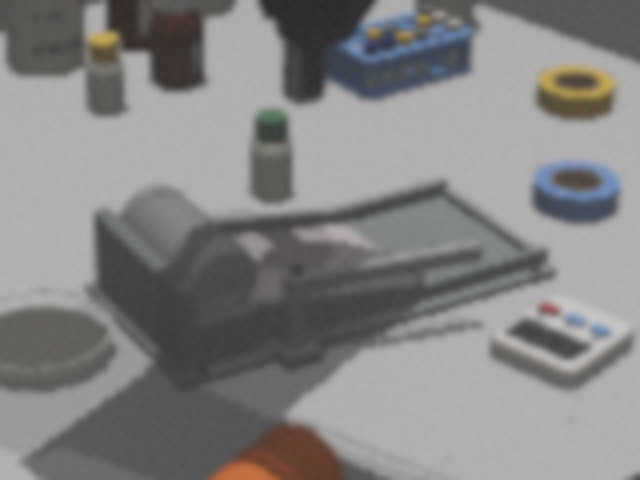

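View pics/top7.png

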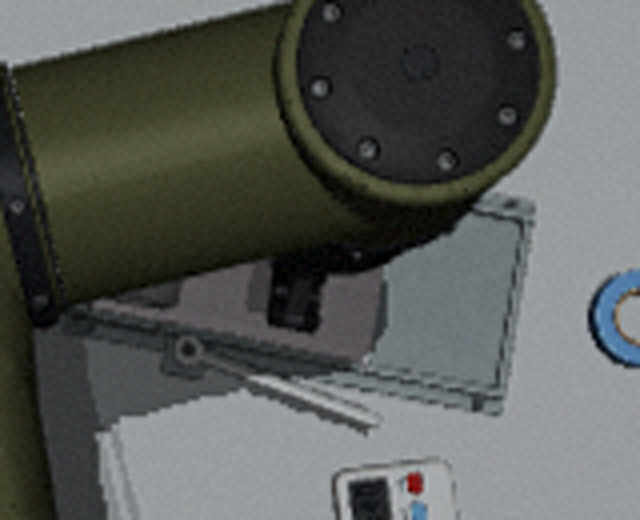

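The jar sits in the seat against the stop, with its end at (225,270) in the scene crop. The keeper bar still points outward and the dropper and timer have not moved. Now to the bar's outer side.

Call:
{"op": "play_rows", "data": {
  "dr": [
    [0,0,0],
    [0,0,0],
    [0,0,0],
    [0,0,0],
    [0,0,0],
    [0,0,0],
    [0,0,0],
    [0,0,0],
    [0,0,0],
    [0,0,0]
  ],
  "travel": [
    [-0.025,-0.001,0],
    [-0.03,-0.001,0],
    [-0.03,-0.001,0],
    [-0.018,0,0],
    [-0.003,0,0],
    [0,0,0],
    [0,0,0],
    [0,0,0],
    [0,0,0],
    [0,0,0]
  ],
  "gripper": [0,0,0,0,0,0,0,0,0,0]
}}

```text
clock: 12.55
eef_pos: [0.4286, -0.0764, 0.1257]
tool_rot: [179.6, -0.2, -101.7]
force: [-1.0, -0.3, -0.2]
grip_width: 0.001
```

Run:
```python
from h import *
o=st(); print('go',w(-28,110)-o['eef_pos'][:2])
```

```text
t 12.55 tcp [ 0.4286 -0.0764  0.1257] ramp [-27.  108.5] rot [ 179.56   -0.25 -101.69] yaw y-axis 168.31 F [-1.  -0.3 -0.2] g 0.0
go [-0.00163748 -0.00065536]
```

Call:
{"op": "play_rows", "data": {
  "dr": [
    [0,0,0],
    [0,0,0],
    [0,0,0],
    [0,0,0],
    [0,0,0],
    [0,0,0],
    [0,0,0],
    [0,0,0],
    [0,0,0],
    [0,0,0]
  ],
  "travel": [
    [-0.002,-0.001,-0.01],
    [0,0,-0.02],
    [0,0,-0.02],
    [0,0,-0.02],
    [0,0,-0.01],
    [0,0,0],
    [0,0,0],
    [0,0,0],
    [0,0,0],
    [0,0,0]
  ],
  "gripper": [0,0,0,0,0,0,0,0,0,0]
}}

```text
clock: 13.55
eef_pos: [0.427, -0.0779, 0.0423]
tool_rot: [179.6, -0.2, -101.7]
force: [0.2, -0.1, -0.3]
grip_width: -0.002
```

Run:
```python
from h import *
import cv2
o=st()
p=loc(o['eef_pos'])
# arc plan, r=70
pts=[]
for d in [-10,0,15,30,45,60,70,80,86,90]:
    a=np.radians(d); h=4+14.5*abs(np.cos(a))+11*abs(np.sin(a)); r=70
    q=np.array([40,68])+r*np.array([-np.cos(a),-np.sin(a)])+h*np.array([-np.sin(a),np.cos(a)])
    print(d,q.round(1),w(*q).round(4))
for n in ('scene','top'):
    im=cv2.cvtColor(arm.snapshot(n),cv2.COLOR_RGB2BGR)
    c=im[140:260,230:390] if n=='scene' else im[130:260,230:390]
    cv2.imwrite(f'pics/{n}8.png',cv2.resize(c,None,fx=4,fy=4,interpolation=cv2.INTER_CUBIC))
```

```text
t 13.55 tcp [ 0.427  -0.0779  0.0423] ramp [-28.8 109.8] rot [ 179.64   -0.24 -101.72] yaw y-axis 168.27 F [ 0.2 -0.1 -0.3] g -0.0
-10 [-25.4 100. ] [ 0.4372 -0.0765]
0 [-30.   86.5] [ 0.4495 -0.0837]
15 [-33.  70.] [ 0.4651 -0.0899]
30 [-31.7  52.1] [ 0.4829 -0.0922]
45 [-25.1  34.1] [ 0.5019 -0.0894]
60 [-13.   17.8] [ 0.5203 -0.0808]
70 [-2.1  8.8] [ 0.5312 -0.0719]
80 [10.8  2.1] [ 0.5404 -0.0606]
86 [19.2 -0.7] [ 0.5448 -0.053 ]
90 [25. -2.] [ 0.5473 -0.0475]
```

View pics/scene8.png

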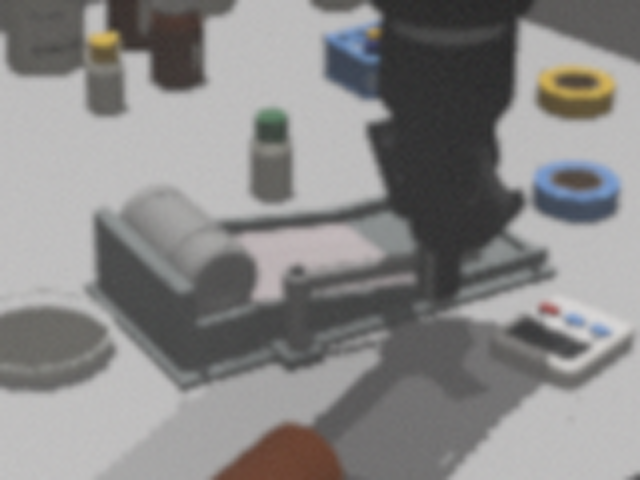

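View pics/top8.png

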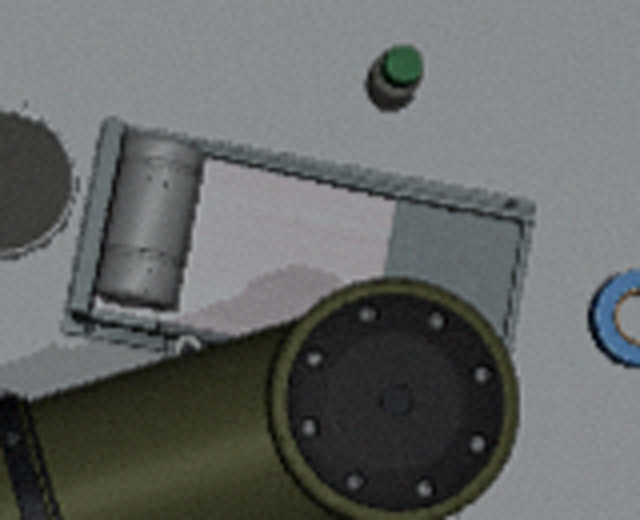

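The jar is seated square against the end stop (top crop, (150,220)), and the closed fingers stand outside the bar. Now I push the bar round in an arc.

Call:
{"op": "play_rows", "data": {
  "dr": [
    [0,0,0],
    [0,0,0],
    [0,0,0],
    [0,0,0],
    [0,0,0],
    [0,0,0],
    [0,0,0],
    [0,0,0],
    [0,0,0],
    [0,0,0]
  ],
  "travel": [
    [0.005,0.0005,0],
    [0.005,0.0005,0],
    [0.004,-0.0025,0],
    [0.004,-0.0025,0],
    [0.004,-0.0025,0],
    [0.0035,-0.0013,0],
    [0.0035,-0.0013,0],
    [0.0035,-0.0013,0],
    [0.0035,-0.0013,0],
    [0.0035,-0.0013,0]
  ],
  "gripper": [0,0,0,0,0,0,0,0,0,0]
}}

```text
clock: 14.65
eef_pos: [0.4694, -0.0918, 0.0417]
tool_rot: [179.5, -0.2, -101.7]
force: [-0.9, 0.2, -0.2]
grip_width: -0.002
```

Run:
```python
from h import *
import cv2
st()
im=cv2.cvtColor(arm.snapshot('scene'),cv2.COLOR_RGB2BGR)
cv2.imwrite('pics/scene9.png',cv2.resize(im[140:260,230:390],None,fx=4,fy=4,interpolation=cv2.INTER_CUBIC))
```

```text
t 14.65 tcp [ 0.4694 -0.0918  0.0417] ramp [-34.   65.5] rot [ 179.54   -0.22 -101.73] yaw y-axis 168.27 F [-0.9  0.2 -0.2] g -0.0
```

View pics/scene9.png

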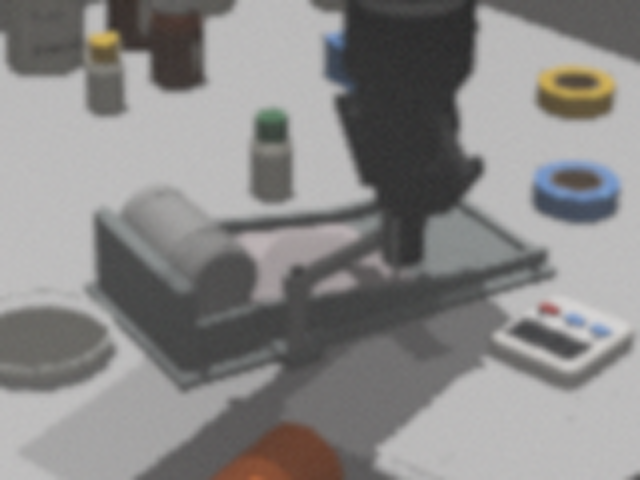

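The bar is turning with the fingers against it, and the force is about 1 N.

Call:
{"op": "play_rows", "data": {
  "dr": [
    [0,0,0],
    [0,0,0],
    [0,0,0],
    [0,0,0],
    [0,0,0],
    [0,0,0],
    [0,0,0],
    [0,0,0],
    [0,0,0],
    [0,0,0]
  ],
  "travel": [
    [0.0045,0,0],
    [0.0045,0,0],
    [0.0045,0,0],
    [0.0045,0.0007,0],
    [0.0045,0.0007,0],
    [0.0045,0.0007,0],
    [0.0045,0.0008,0],
    [0.005,0.0025,0],
    [0.005,0.0025,0],
    [0.005,0.0025,0]
  ],
  "gripper": [0,0,0,0,0,0,0,0,0,0]
}}

```text
clock: 15.7
eef_pos: [0.5199, -0.0811, 0.0416]
tool_rot: [179.5, -0.3, -101.7]
force: [-1.2, 0.5, -0.4]
grip_width: 0.0
```

Run:
```python
from h import *
import cv2
st()
im=cv2.cvtColor(arm.snapshot('scene'),cv2.COLOR_RGB2BGR)
cv2.imwrite('pics/scene10.png',cv2.resize(im[140:260,230:390],None,fx=4,fy=4,interpolation=cv2.INTER_CUBIC))
```

```text
t 15.7 tcp [ 0.5199 -0.0811  0.0416] ramp [-13.4  18.1] rot [ 179.51   -0.27 -101.74] yaw y-axis 168.26 F [-1.2  0.5 -0.4] g 0.0
```

View pics/scene10.png

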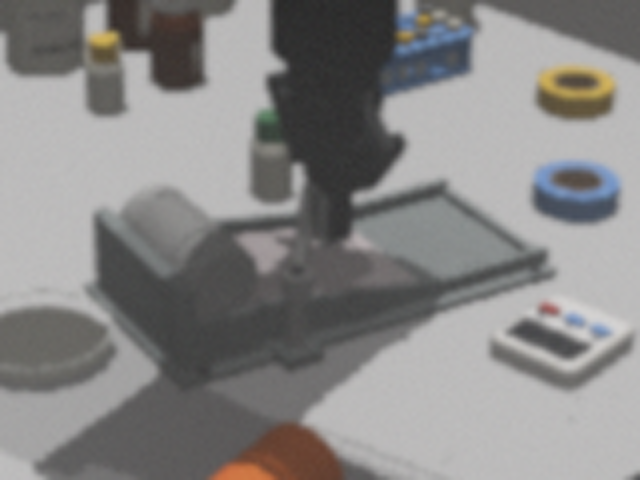

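Call:
{"op": "play_rows", "data": {
  "dr": [
    [0,0,0],
    [0,0,0],
    [0,0,0],
    [0,0,0],
    [0,0,0],
    [0,0,0],
    [0,0,0],
    [0,0,0],
    [0,0,0],
    [0,0,0]
  ],
  "travel": [
    [0.0037,0.003,0],
    [0.0037,0.003,0],
    [0.0037,0.003,0],
    [0.003,0.0037,0],
    [0.003,0.0037,0],
    [0.003,0.0037,0],
    [0.0022,0.0035,0],
    [0.0022,0.0035,0],
    [0.001,0.0025,0],
    [0.001,0.002,0]
  ],
  "gripper": [0,0,0,0,0,0,0,0,0,0]
}}

```text
clock: 16.75
eef_pos: [0.5493, -0.0464, 0.0416]
tool_rot: [179.5, -0.3, -101.7]
force: [-0.5, -1.6, 0.8]
grip_width: -0.003
```

Run:
```python
from h import *
import cv2
st()
im=cv2.cvtColor(arm.snapshot('scene'),cv2.COLOR_RGB2BGR)
cv2.imwrite('pics/scene11.png',cv2.resize(im[140:260,230:390],None,fx=4,fy=4,interpolation=cv2.INTER_CUBIC))
```

```text
t 16.75 tcp [ 0.5493 -0.0464  0.0416] ramp [26.5 -3.8] rot [ 179.54   -0.3  -101.71] yaw y-axis 168.29 F [-0.5 -1.6  0.8] g -0.0
```

View pics/scene11.png

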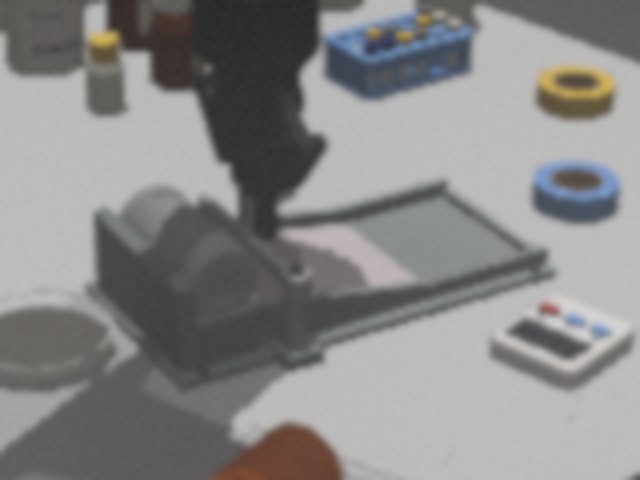

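The bar is nearly or fully across. I press gently along +x to find the hard stop.

Call:
{"op": "play_rows", "data": {
  "dr": [
    [0,0,0],
    [0,0,0],
    [0,0,0],
    [0,0,0],
    [0,0,0],
    [0,0,0],
    [0,0,0],
    [0,0,0],
    [0,0,0],
    [0,0,0]
  ],
  "travel": [
    [0.0002,0.001,0],
    [0.0002,0.001,0],
    [0.0002,0.001,0],
    [0.0002,0.001,0],
    [0.0002,0.001,0],
    [0.0002,0.001,0],
    [0.0002,0.001,0],
    [0.0002,0.001,0],
    [0.0002,0.001,0],
    [0.0002,0.001,0]
  ],
  "gripper": [0,0,0,0,0,0,0,0,0,0]
}}

```text
clock: 17.8
eef_pos: [0.5494, -0.0462, 0.0418]
tool_rot: [179.4, -1.2, -102.0]
force: [0.1, -5.6, -0.1]
grip_width: -0.001
```

Run:
```python
from h import *
st()
```

```text
t 17.8 tcp [ 0.5494 -0.0462  0.0418] ramp [26.7 -3.8] rot [ 179.44   -1.24 -102.  ] yaw y-axis 167.99 F [ 0.1 -5.6 -0.1] g -0.0
```

The fingers did not advance and the force rose to 5.6 N, so the bar is on its hard stop. I back off, lift and move clear.

Call:
{"op": "play_rows", "data": {
  "dr": [
    [0,0,0],
    [0,0,0],
    [0,0,0],
    [0,0,0],
    [0,0,0],
    [0,0,0],
    [0,0,0],
    [0,0,0],
    [0,0,0],
    [0,0,0]
  ],
  "travel": [
    [-0.001,-0.005,0],
    [-0.002,-0.008,0.002],
    [-0.002,-0.01,0.01],
    [0,-0.01,0.025],
    [0,-0.01,0.03],
    [0,-0.03,0.03],
    [0,-0.04,0.02],
    [0,-0.04,0],
    [0,-0.04,0],
    [0,-0.02,0]
  ],
  "gripper": [0,0,0,0,0,0,0,0,0,0]
}}

```text
clock: 18.8
eef_pos: [0.543, -0.2687, 0.1729]
tool_rot: [-179.9, -1.1, -101.7]
force: [0.0, -0.3, 0.6]
grip_width: -0.001
```

Call:
{"op": "play_rows", "data": {
  "dr": [
    [0,0,0],
    [0,0,0],
    [0,0,0],
    [0,0,0],
    [0,0,0],
    [0,0,0],
    [0,0,0],
    [0,0,0],
    [0,0,0],
    [0,0,0]
  ],
  "travel": [
    [-0.02,-0.03,0.01],
    [-0.02,-0.03,0.01],
    [-0.02,-0.03,0.01],
    [-0.02,-0.03,0.01],
    [-0.02,-0.03,0.01],
    [-0.01,-0.02,0],
    [0,0,0],
    [0,0,0],
    [0,0,0],
    [0,0,0]
  ],
  "gripper": [0,0,0,0,0,0,0,0,0,0]
}}

```text
clock: 19.8
eef_pos: [0.4237, -0.4513, 0.2336]
tool_rot: [-179.3, -1.2, -102.0]
force: [-0.4, 0.7, -0.4]
grip_width: 0.002
```

Run:
```python
from h import *
import cv2
st()
for n in ('scene','top'):
    im=cv2.cvtColor(arm.snapshot(n),cv2.COLOR_RGB2BGR)
    c=im[140:260,230:390] if n=='scene' else im[130:280,210:410]
    cv2.imwrite(f'pics/{n}12.png',cv2.resize(c,None,fx=4,fy=4,interpolation=cv2.INTER_CUBIC))
```

```text
t 19.8 tcp [ 0.4237 -0.4513  0.2336] ramp [-395.3   38.4] rot [-179.33   -1.18 -102.01] yaw y-axis 168.0 F [-0.4  0.7 -0.4] g 0.0
```

View pics/scene12.png

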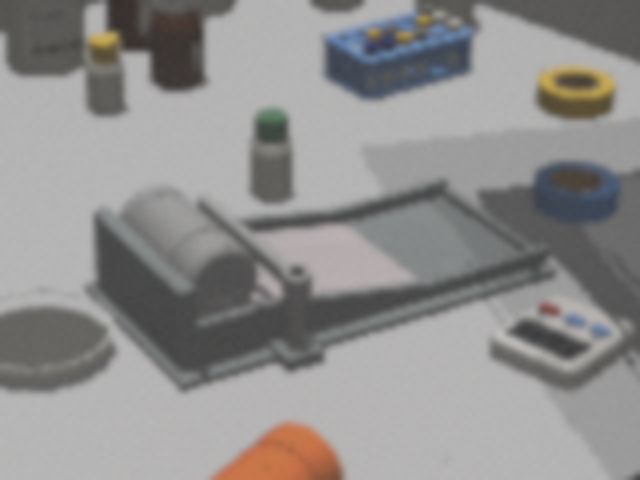

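View pics/top12.png

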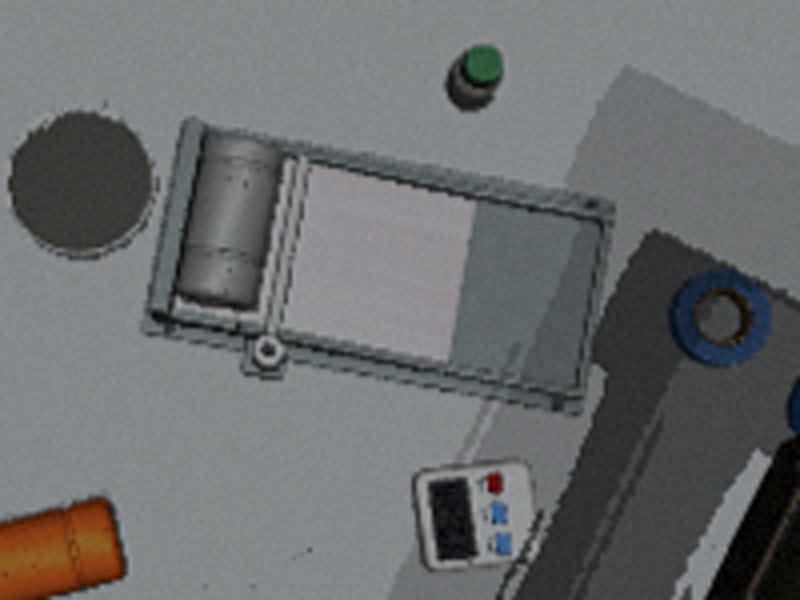

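The bar lies straight across the ramp behind the seated jar: top crop, from the hinge at (268,350) to the tip at (300,160). The bystanders have not moved and the arm is clear. I hand in.

Run:
```python
from bench import arm
print(arm.finish_job())
```

```text
the job is handed in; nothing more can be done
None
```

I pushed the mill jar up the ramp at about 3 cm/s with two part-open fingers behind it, until it dropped over the crest into the seat. Then I swung the keeper bar across behind it with closed fingers. I moved the hand clear and handed the job in at about 20 s of the 58 s allowed; `finish_job()` gives no verdict.

- **Jar and keeper:** In the last pictures the jar lies square against the end stop with the bar straight across behind it. At the end of the swing the bar did not give, with 5.6 N on the fingers, so it is on its hard stop.
- **Bystanders:** By eye, the dropper, timer, tape roll and petri dish stand where they were. I did not measure them.
- **What disagreed:** The crest-line points were off by about 5 mm in my first ramp fit, probably because I picked their ends badly; the others agreed within 2 mm. The fit held up in the second camera view and in the contacts. I judged the final seat and bar positions from the pictures and the contact force, and did not measure them to the millimetre.

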